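# Bring a heating regulator up from zero to the fourth scale line

## Robot

A 6-joint arm with a two-finger parallel gripper is mounted at the origin on the work surface. World frame = base frame: x ahead of the robot, y to its left, z up, the work surface at z = 0. Lengths are in mm, angles in rad, forces in N, time in s.
With the tool pointing down it reaches from about 350 to 875 mm from the base axis. Payload 4.2 kg.
Tool frame: the origin (TCP) lies on the centre line of the jaws, within the pads' length; the fingertips stand 14 mm ahead of it and the grasp point (between the pads) lies 5 mm behind it (tcp_to_tips is the distance from the TCP to the fingertips, in mm); z points along the fingers, y is the direction in which the jaws open and shut (so a half turn about z gives the same grasp; the last joint's range is limited). The gripper opens to 85 mm and grips with 20 to 120 N. Pads are 22 mm wide; open, the fingers measure 114 mm over their backs; the gripper's body (76 mm by 85 mm) begins 54 mm behind the grasp point. The pads swing forward as they close: fully open they stand 13 mm farther back than shut.
Start: joints at [-0.898, 0.385, 0.008, 0, -1.194, -0.259], TCP at [251.32, -572.222, 245.312] pointing down, gripper open.
Joint ranges: [-3.14, 3.14], [-1.21, 2.06], [-1.07, 1.41], [-3.16, 2.05], [-2.99, -0.16], [-3.1, 3.1]. Speed limits (rad/s): [2.79, 2.79, 3.14, 3.14, 3.14, 3.14].

## Interface

Orientations are given as a unit quaternion [x, y, z, w].
In Python, from bench import read_state, get_image, job_done, tcp_to_tips gives the robot as it stands. The module is installed in compiled form; this text tells all that it offers.
- The arm moves only by the tool play_rows, never from a script. Its argument "targets" is a list of rows, each an object of numbers: "gripper": the gripper's target within -1 to 1 (shut at 1, half-way at 0, fully open at -1); "tx", "ty", "tz": the shift along the tool's x, y, z scaled (see below); "spin": the turn about the tool's z scaled (see below). A call has 1 to 12 rows; each row is the pose to reach, as a shift and turn from the pose commanded when the call began, along the tool's axes at that moment; what a row does not reach only later rows make up. The controller multiplies each number of a shift by 0.25 m and each number of a turn by pi/4 rad. A row lasts 1/8 s, in which the tool goes at most 62.5 mm and 10.7 degrees, less where a joint would pass 70% of its speed; a pose out of reach is approached as far as the arm can. A call with a number of a shift or a turn outside -1 to 1 is refused whole. A call with a gripper value outside its range is refused whole. The fingers move at their own pace and stop on an object; the grip force is fixed at half the most. Time passes only in rows, so rows that repeat a pose let the fingers close. It gives the time, the measured TCP pose, the force and the opening at its end, in the units of the state.
- read_state(): the state, without advancing time (a new reading comes with each control period).
- get_image(name): name is "scene" or "side" or "wrist"; returns a dict with "frame" (400x640x3 uint8, red, green, blue), "depth" (400x640 float32, mm along the optical axis (not along the pixel's ray), 0 where there is no reading), "mtx" (3x3 intrinsics, pixels), "world_to_cam" (4x4, takes a point from world to camera coordinates). Camera axes: x right, y up, looking along -z (the intrinsics and any distortion apply to the point x, -y, -z); pixel columns grow to the right and rows downward; lengths in mm; the calibration is good to about 2 mm. A picture is of the moment at which its call begins.
- job_done(): hands the job in, once; it reports no verdict.
The state is a dict: "clock": time; "joints": joint angles; "joint_vel": joint speeds; "joint_efforts": joint torques, N m; "position": TCP position; "ee_rot": TCP orientation; "contact_force": force on the tool from outside, world axes, zero at the start; "wrist_torque": the same for the moment, N m; "gripper_width": finger opening in mm.
Only numpy, scipy, OpenCV 4.12 (cv2) and the standard library are available. Lean on these libraries where they do the work, as an engineer would, in place of code of your own. Each camera call takes 0.05 s, during which the arm holds its last target.

## Task

The regulator for the heating mantle was left turned up. Pushing from the side with the fingertips only (nothing is pinched or lifted), turn its dial back to the zero stop, press the flat start button while the dial is at zero, then turn the dial up until its index mark lines up with the fourth long scale line after zero, and take the hand away. Leave the mushroom-headed stop button alone, go gently on the dial's stop, and do not shift the regulator or the glassware around it.

Things in the scene. Friction and masses are not known exactly. Their poses are not given: they have to be found in the camera images.
- regulator: Heating regulator: grey steel box with aluminium top, 210 (x) by 190 (y) mm, top panel 142 mm above the table, 6.5 kg, loose on rubber feet. Origin: centre of its underside on the table; z up; its own -x is the front, roughly towards the robot. On top: the dial's axis at x = +25 mm, y = 0; along the front edge the start button at x -76, y +42 mm and the stop button at x -76, y -42 mm.
- scale_centre (a point): Centre of the white scale plate (148 mm across, top 144 mm above the table), on the dial's axis; axes as the regulator's. 11 long black lines, 49 to 63 mm from the axis, 30 degrees apart, one short line between neighbours. From above: the zero line points 150 degrees anticlockwise from +x, the others follow clockwise; a black band outside them widens from zero to full.
- dial (a joint): Angle of the dial in rad, 0 at the zero stop (index on the zero line), growing clockwise seen from above, to 5.236 at the full stop. Long line n lies at n times 0.5236, so the fourth one is at 2.094. The dial stays where it is left. Steady friction of about 0.12 N m (some 4 N at 30 mm from the axis); rigid stops at both ends.
- dial_hub (a point): Point on the dial's axis at the top of its grip, 184 mm above the table. x axis: along the grip towards the index mark; z up. The dial is a black disc 92 mm across, its top 9 mm above the scale plate (153 mm above the table), with an upright bar grip across it: 84 mm long, 16 mm thick, rising 31 mm over the disc.
- dial_index (a point): Outer end of the white index mark, at the rim of the dial's disc, 46 mm from the axis. The white line runs from the axis along the top of the grip, down its end and over the rim, on one half of the grip only.
- line4 (a point): Middle of the target line: the fourth long line after the zero line, 30 degrees anticlockwise from the regulator's +x seen from above, on the scale plate, 56 mm from the dial's axis.
- start (a joint): Travel of the start button in m: 0 released, 0.006 fully down (about 5 N); springs back. Pressed once past 0.004.
- start_top (a point): Centre of the top of the start button: flat black cylinder, 28 mm across, in a steel collar 44 mm across and 12 mm high; its top is 160 mm above the table, 6 mm above the collar.
- stop (a joint): Travel of the stop button in m: 0 released, 0.006 fully down; springs back. To be left alone.
- stop_top (a point): Centre of the top of the stop button: black domed mushroom head, 40 mm across, 177 mm above the table. To be left alone.
- bottle_a: Bystander: stoppered clear glass reagent bottle with a white label, 68 mm across, 125 mm tall. Origin: centre of its underside.
- bottle_b: Bystander: stoppered clear glass reagent bottle with a white label, 68 mm across, 125 mm tall. Origin: centre of its underside.
- bottle_c: Bystander: smaller stoppered reagent bottle with a white label, 60 mm across, 115 mm tall. Origin: centre of its underside.
- glass_a: Bystander: stemmed tasting glass, 62 mm across, 112 mm tall. Origin: centre of its underside.
- glass_b: Bystander: stemmed tasting glass, 62 mm across, 112 mm tall. Origin: centre of its underside.
- stopper: Bystander: glass stopper standing on its head, 34 mm across, 32 mm tall. Origin: centre of its underside.
- cork_ring: Bystander: flat cork ring for round flasks, 90 mm across, 28 mm tall. Origin: centre of its underside.
- beaker: Bystander: small empty glass beaker, 60 mm across, 75 mm tall. Origin: centre of its underside.

How it is judged (in metres and radians):
On the way, in this order (a step that is already met when the one before it is completed fails the run):
1. the dial is turned back to its zero stop (value of joint dial below 0.06 rad), for 0.1 s.
2. the start button is pressed with the dial at zero (value of joint start above 0.004 m and value of joint dial below 0.09 rad), for 0.05 s.
3. the dial is turned up to the fourth long line (value of joint dial between 2.0344 and 2.1544 rad), for 0.2 s.
At the end, for the whole second after the job is handed in: The index mark stands within 0.06 rad (3.4 degrees, about 3 mm at the scale) of the fourth long line, the dial is at rest, both buttons are up, the regulator stands within 15 mm of where it stood and level, and every bystander stands upright within 20 mm of where it stood (all of step 3 and velocity of joint dial between -0.02 and 0.02 rad/s and value of joint each of start, stop below 0.002 m and distance of regulator from where it was at the start of the episode below 0.015 m and angle between regulator's own z axis and vertical below 0.03 rad and distance of each of bottle_a, bottle_b, bottle_c, glass_a, glass_b, stopper, cork_ring, beaker from where it was at the start of the episode below 0.02 m and angle between each of bottle_a, bottle_b, bottle_c, glass_a, glass_b, stopper, cork_ring, beaker's own z axis and vertical below 0.15 rad); the robot touches nothing.
It fails at once if the dial's grip is taken between the fingers instead of being pushed (y of the grasp point in the frame of dial_hub between -0.006 and 0.006 m and x of the grasp point in the frame of dial_hub between -0.04 and 0.04 m and z of the grasp point in the frame of dial_hub between -0.04 and 0.012 m).
It fails at once if the stop button is pressed (value of joint stop above 0.003 m).
It fails at once if the dial or button is forced, with more than 45 N (contact force between the arm and regulator above 45 N).
It fails at once if the regulator is shifted, lifted or tipped (distance of regulator from where it was at the start of the episode above 0.015 m or angle between regulator's own z axis and vertical above 0.05 rad).
It fails at once if a bystander is shifted, lifted or tipped (distance of any of bottle_a, bottle_b, bottle_c, glass_a, glass_b, stopper, cork_ring, beaker from where it was at the start of the episode above 0.02 m or angle between any of bottle_a, bottle_b, bottle_c, glass_a, glass_b, stopper, cork_ring, beaker's own z axis and vertical above 0.2 rad).
It also fails if it takes over 64 s, if anything falls off the work surface, if the arm or the gripper's body presses on something with over 40 N, if the wrist force passes 120 N, or if a joint passes its speed limit or range.

## Working session

There is one attempt and no reset: what is moved stays moved. The work goes in short steps, Python scripts to look and compute and a tool call to move; the robot and the scene stay as the last step left them, time stands still between calls to the robot, and variables do not carry over. Pictures are saved under pics/ and viewed, and the job is handed in when it is done.

Besides the shell and the picture viewer there is one more tool, called after "Emit:" by a JSON object that holds its "fn" and its "kwargs". play_rows: Moves the arm, as the interface text tells. Its arguments: {"type":"object","properties":{"targets":{"type":"array","items":{"type":"object","properties":{"gripper":{"type":"number"},"tx":{"type":"number","minimum":-1,"maximum":1},"ty":{"type":"number","minimum":-1,"maximum":1},"tz":{"type":"number","minimum":-1,"maximum":1},"spin":{"type":"number","minimum":-1,"maximum":1}}}}},"required":["targets"]}

```bash
mkdir -p pics
python3 - <<'E'
from bench import *
import cv2,numpy as np
s=read_state()
for k,v in s.items(): print(k,np.round(v,3))
print(tcp_to_tips if not callable(tcp_to_tips) else tcp_to_tips())
for n in("scene","side","wrist"):
    d=get_image(n); cv2.imwrite(f"pics/{n}0.png",d["frame"][:,:,::-1]); np.savez(f"{n}0.npz",**d)
    print(n,np.round(d["mtx"],1).tolist(),np.round(d["world_to_cam"],3).tolist())
E
```

```text
clock 0.0
joints [-0.898  0.386  0.007 -0.    -1.194 -0.259]
joint_vel [ 0.002  0.     0.    -0.     0.    -0.001]
joint_efforts [-1.0000e-03 -3.9229e+01  1.8840e+01  4.1860e+00 -5.0000e-03 -0.0000e+00]
position [ 251.089 -571.733  244.225]
ee_rot [-0.205  0.979  0.001 -0.   ]
contact_force [-0.486  0.548  0.503]
wrist_torque [ 0.028 -0.038  0.01 ]
gripper_width 85.389
14.0
scene [[381.1, 0.0, 320.1], [0.0, 381.1, 198.7], [0.0, 0.0, 1.0]] [[0.583, 0.812, 0.023, -415.107], [-0.475, 0.318, 0.821, 165.307], [0.66, -0.489, 0.571, -1203.245], [0.0, 0.0, 0.0, 1.0]]
side [[449.2, 0.0, 312.6], [0.0, 449.2, 200.0], [0.0, 0.0, 1.0]] [[-0.956, -0.294, 0.015, 573.261], [0.221, -0.681, 0.699, -200.441], [-0.195, 0.671, 0.715, -879.02], [0.0, 0.0, 0.0, 1.0]]
wrist [[331.8, 0.0, 312.8], [0.0, 331.8, 202.7], [0.0, 0.0, 1.0]] [[-0.403, 0.915, 0.002, 623.589], [-0.882, -0.388, -0.266, 34.595], [-0.243, -0.109, 0.964, -378.531], [0.0, 0.0, 0.0, 1.0]]
```

View pics/scene0.png

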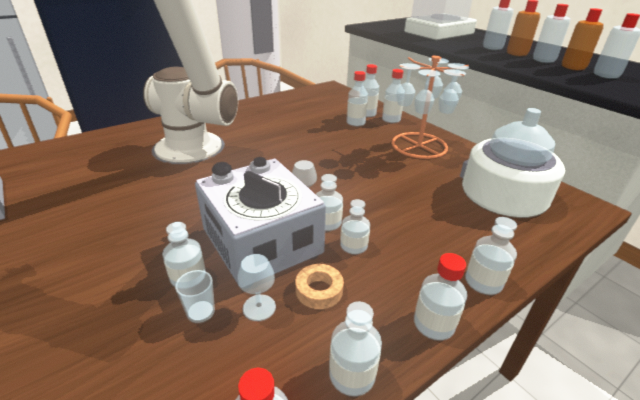

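View pics/side0.png

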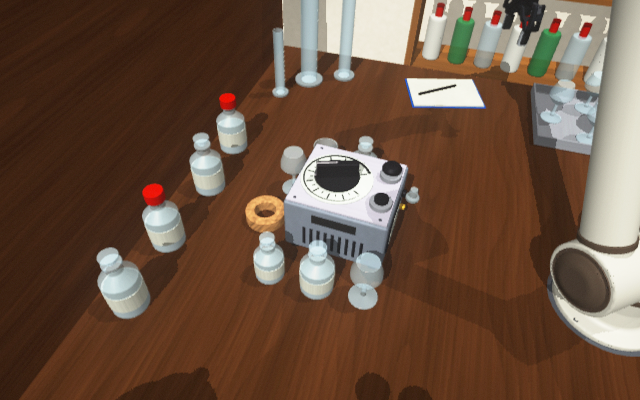

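View pics/wrist0.png

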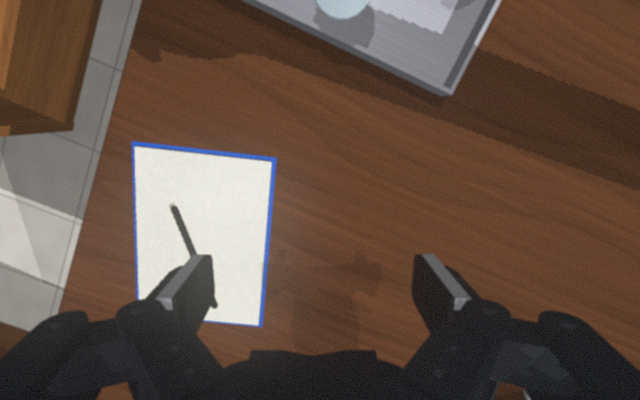

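The side view shows the regulator with scale at about (337,175), and the buttons at (392,170) and (381,200). In the scene view the scale is at about (262,193), with the buttons at (222,172) and (260,164). Next I'll enlarge both views rectified onto the scale plane.

```bash
cat > h.py <<'E'
import numpy as np,cv2
F=np.diag([1,-1,-1.])
def cam(d):
    W=d["world_to_cam"]; return d["mtx"],F@W[:3,:3],F@W[:3,3]
def proj(d,P):
    K,R,t=cam(d); q=(np.atleast_2d(P)@R.T+t)@K.T; return q[:,:2]/q[:,2:]
def ray(d,uv,z):
    K,R,t=cam(d); uv=np.atleast_2d(uv).astype(float)
    r=np.c_[uv,np.ones(len(uv))]@np.linalg.inv(K).T@R; c=-R.T@t
    return c+r*((z-c[2])/r[:,2])[:,None]
def top(d,z,x0,x1,y0,y1,s=2):
    # rectified picture of plane z: up=+x, left=+y ; s px per mm
    K,R,t=cam(d); H=K@np.c_[R[:,0],R[:,1],R[:,2]*z+t]
    A=np.array([[0,-1/s,x1],[-1/s,0,y1],[0,0,1]])
    return cv2.warpPerspective(d["frame"][:,:,::-1],H@A,(int((y1-y0)*s),int((x1-x0)*s)),flags=cv2.INTER_LINEAR|cv2.WARP_INVERSE_MAP)
E
python3 - <<'E'
from h import *
S=dict(np.load("side0.npz")); C=dict(np.load("scene0.npz"))
for n,d,c in(("side",S,[(337,175),(392,170),(381,200)]),("scene",C,[(262,193),(222,172),(260,164)])):
    print(n,ray(d,c,144).round())
p=ray(S,(337,175),144)[0]
x,y=round(p[0]),round(p[1])
im=[top(d,144,x-150,x+130,y-140,y+140,2) for d in(S,C)]
for i,n in enumerate(("side","scene")): cv2.imwrite(f"pics/top_{n}.png",im[i])
print(x,y)
E
```

```text
side [[562. -39. 144.]
 [459. -89. 144.]
 [463.   4. 144.]]
scene [[554. -30. 144.]
 [438. -61. 144.]
 [452.  21. 144.]]
562 -39
```

View pics/top_side.png

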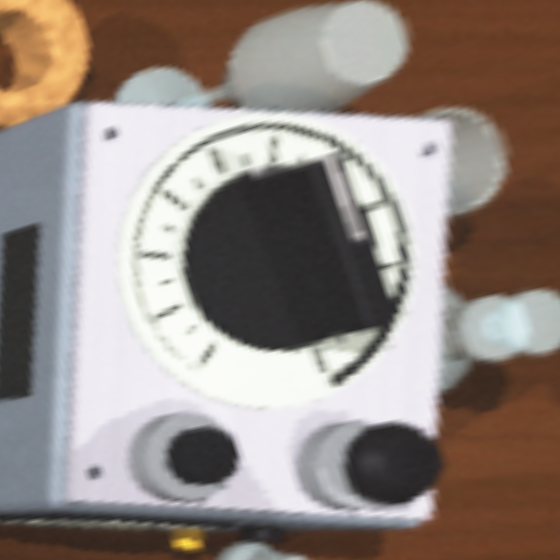

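View pics/top_scene.png

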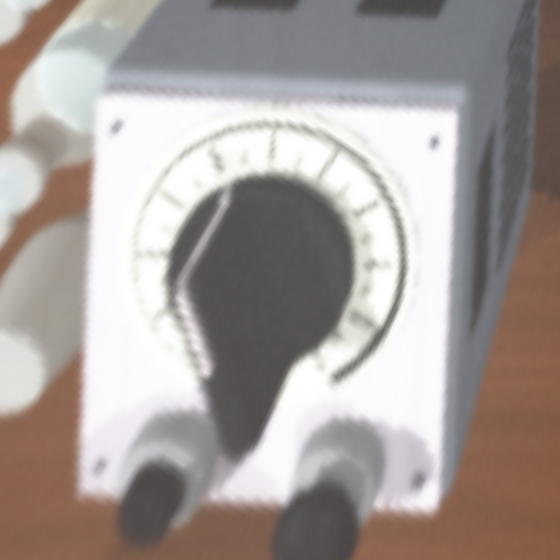

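The plane-144 views show the box turned about -2°, index pointing to upper-left-of-up (roughly 2.3 rad on the dial). Now the precise measurement.

Run:
```python
from h import *
S=dict(np.load("side0.npz")); C=dict(np.load("scene0.npz"))
for n,d,u,v in(("side",S,338,178),("scene",C,262,195)):
    f=d["frame"]; h=cv2.cvtColor(f,cv2.COLOR_RGB2HSV)
    m=((h[:,:,2]>170)&(h[:,:,1]<60)).astype(np.uint8)
    m[:v-70]=0;m[v+90:]=0;m[:,:u-90]=0;m[:,u+90:]=0
    m=cv2.morphologyEx(m,cv2.MORPH_OPEN,np.ones((3,3)))
    k,l,st,_=cv2.connectedComponentsWithStats(m)
    i=1+st[1:,4].argmax(); c=max(cv2.findContours((l==i).astype(np.uint8),0,2)[0],key=cv2.contourArea)
    w=ray(d,cv2.convexHull(c)[:,0],142)[:,:2]
    print(n,cv2.minAreaRect(w.astype(np.float32)))
    cr=cv2.resize(f[v-50:v+50,u-75:u+75,::-1],None,fx=5,fy=5,interpolation=cv2.INTER_CUBIC)
    cv2.imwrite(f"pics/crop_{n}.png",cr); print((u-75,v-50))
```

```text
side ((545.331787109375, -26.873443603515625), (195.46717834472656, 218.37290954589844), 86.23833465576172)
(263, 128)
scene ((573.3555908203125, -12.696235656738281), (225.24978637695312, 273.17095947265625), 87.36074829101562)
(187, 145)
```

```bash
sleep 1; ls pics
```

```text
crop_scene.png
crop_side.png
scene0.png
side0.png
top_scene.png
top_side.png
wrist0.png
```

View pics/crop_side.png

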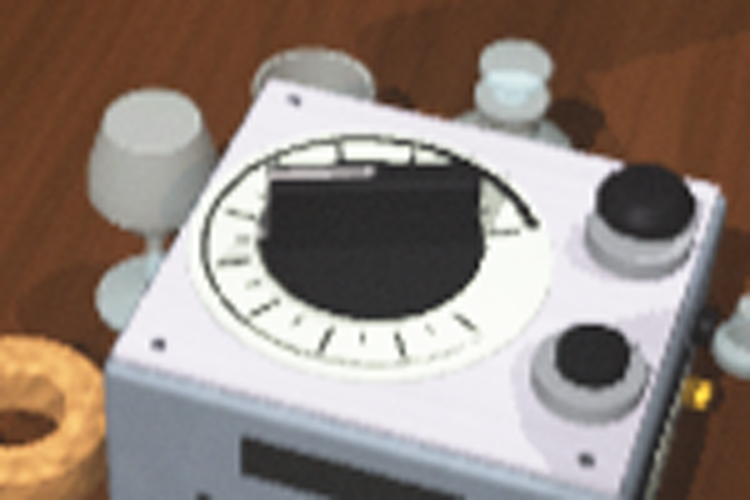

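View pics/crop_scene.png

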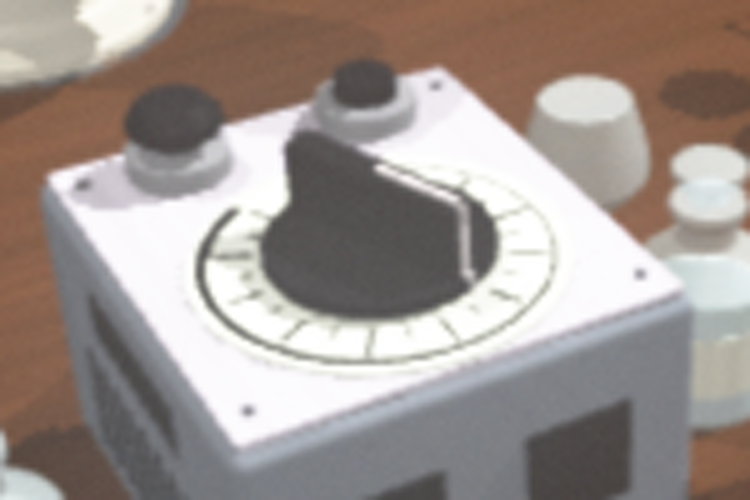

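Run:
```python
from h import *
S=dict(np.load("side0.npz")); C=dict(np.load("scene0.npz"))
ps=lambda a:np.array(a)/5+np.array([263,128])-.4
pc=lambda a:np.array(a)/5+np.array([187,145])-.4
s=ray(S,ps([(293,99),(157,344),(587,460)]),142)[:,:2]
c=ray(C,pc([(248,411),(641,273),(436,86),(84,185)]),142)[:,:2]
print("side br,bl,fl",s.round(1).tolist()); print("scene br,bl,fl,fr",c.round(1).tolist())
for w in(s,c): 
    e=w[1]-w[2]; print("yaw",np.degrees(np.arctan2(e[1],e[0])),np.degrees(np.arctan2(-(w[1]-w[0])[0],(w[1]-w[0])[1])),"ctr",(w[0]+w[2])/2)
e=c[0]-c[3];print(np.degrees(np.arctan2(e[1],e[0])), c.mean(0))
print("idx scene",ray(C,pc([(471,277)]),153),"idx grip top end",ray(C,pc([(462,206)]),184), ray(C,pc([(379,170)]),184))
print("side top",ray(S,ps([(370,171),(268,174)]),184))
```

```text
side br,bl,fl [[618.5, -116.3], [626.4, 44.0], [455.6, 52.2]]
scene br,bl,fl,fr [[619.0, -115.1], [626.2, 45.3], [456.5, 52.9], [449.3, -106.8]]
yaw -2.740742432129729 -2.8152240652558125 ctr [537.05861552 -32.02404763]
yaw -2.5598350875577247 -2.594476484955897 ctr [537.75513779 -31.10892942]
-2.8096416970762377 [537.75462041 -30.92353855]
idx scene [[606.07418033 -17.79145117 153.        ]] idx grip top end [[604.39926526 -19.26706075 184.        ]] [[566.10243353 -32.31662241 184.        ]]
side top [[563.83236163 -32.78971048 184.        ]
 [601.29355136 -18.64886592 184.        ]]
```

```bash
cat >> h.py <<'E'
AX=np.array([562.4,-32.6]); 
def rows(cmd,pts):
    "cmd,pts: (x,y,z,theta_deg). prints rows; returns"
    x,y,z,t=cmd; T=np.radians(t); ex=np.array([np.cos(T),np.sin(T)]); ey=np.array([np.sin(T),-np.cos(T)])
    for p in pts:
        d=np.array(p[:2])-[x,y]
        print(dict(tx=round(d@ex/250,3),ty=round(d@ey/250,3),tz=round((z-p[2])/250,3),spin=round(-(p[3]-t)/45,3)))
def hub(idx,r,lat,z,th):
    "finger at r along the index direction, lat to its anticlockwise side"
    a=np.radians(idx); q=AX+r*np.array([np.cos(a),np.sin(a)])+lat*np.array([-np.sin(a),np.cos(a)])
    return (q[0],q[1],z,th)
E
python3 - <<'E'
from h import *
c=np.array((251.32,-572.222,245.312,203.71)); e=np.array(hub(19,30,-31,245.3,289)); print(e)
for i in range(3):
    rows(c+(e-c)*i/3,[c+(e-c)*(i+1)/3])
E
```

```text
[600.85817006 -52.14403121 245.3        289.        ]
{'tx': np.float64(-0.706), 'ty': np.float64(0.448), 'tz': np.float64(0.0), 'spin': np.float64(-0.632)}
{'tx': np.float64(-0.834), 'ty': np.float64(0.058), 'tz': np.float64(0.0), 'spin': np.float64(-0.632)}
{'tx': np.float64(-0.76), 'ty': np.float64(-0.346), 'tz': np.float64(0.0), 'spin': np.float64(-0.632)}
```

Emit:
{"fn": "play_rows", "kwargs": {"targets": [{"tx": -0.35, "ty": 0.22, "tz": 0, "spin": -0.3, "gripper": 1}, {"tx": -0.706, "ty": 0.448, "tz": 0, "spin": -0.632, "gripper": 1}, {"tx": -0.706, "ty": 0.448, "tz": 0, "spin": -0.632, "gripper": 1}, {"tx": -0.706, "ty": 0.448, "tz": 0, "spin": -0.632, "gripper": 1}, {"tx": -0.706, "ty": 0.448, "tz": 0, "spin": -0.632, "gripper": 1}]}}

```text
clock: 0.78
position: [368.7, -397.4, 245.4]
ee_rot: [-0.441, 0.898, 0.0, 0.0]
contact_force: [-0.2, 0.6, 0.4]
gripper_width: 0.1
```

Emit:
{"fn": "play_rows", "kwargs": {"targets": [{"tx": -0.42, "ty": 0.03, "tz": 0, "spin": -0.3, "gripper": 1}, {"tx": -0.834, "ty": 0.058, "tz": 0, "spin": -0.632, "gripper": 1}, {"tx": -0.834, "ty": 0.058, "tz": 0, "spin": -0.632, "gripper": 1}, {"tx": -0.834, "ty": 0.058, "tz": 0, "spin": -0.632, "gripper": 1}, {"tx": -0.834, "ty": 0.058, "tz": 0, "spin": -0.632, "gripper": 1}]}}

```text
clock: 1.4
position: [484.9, -224.8, 244.9]
ee_rot: [-0.647, 0.762, 0.0, -0.0]
contact_force: [-0.0, -0.3, 0.7]
gripper_width: 0.2
```

Emit:
{"fn": "play_rows", "kwargs": {"targets": [{"tx": -0.38, "ty": -0.17, "tz": 0, "spin": -0.3, "gripper": 1}, {"tx": -0.76, "ty": -0.346, "tz": 0, "spin": -0.632, "gripper": 1}, {"tx": -0.76, "ty": -0.346, "tz": 0, "spin": -0.632, "gripper": 1}, {"tx": -0.76, "ty": -0.346, "tz": 0, "spin": -0.632, "gripper": 1}, {"tx": -0.76, "ty": -0.346, "tz": 0, "spin": -0.632, "gripper": 1}]}}

```text
clock: 2.02
position: [601.0, -52.3, 244.6]
ee_rot: [0.814, -0.581, -0.001, 0.001]
contact_force: [-0.4, -0.7, -1.0]
gripper_width: 0.0
```

Run:
```python
from bench import *
import cv2,numpy as np
from h import *
s=read_state(); print(s["clock"],s["position"],s["ee_rot"],s["joints"],s["gripper_width"],s["contact_force"])
t=np.array(s["position"])
for n in("side","scene","wrist"):
    d=get_image(n); np.savez(f"{n}1.npz",**d); f=d["frame"][:,:,::-1].copy()
    for z in(0,-14): cv2.drawMarker(f,tuple(proj(d,t+[0,0,z])[0].round().astype(int).tolist()),(0,255,0) if z else (0,0,255),0,10)
    cv2.imwrite(f"pics/{n}1.png",f)
f=cv2.imread("pics/side1.png");cv2.imwrite("pics/side1c.png",cv2.resize(f[60:240,200:440],None,fx=3,fy=3))
```

```text
2.025 [600.95177871 -52.2603267  244.58095426] [ 8.14036222e-01 -5.80813669e-01 -5.01644617e-04  5.10461299e-04] [ 1.81363117e-01  3.48901179e-01 -4.83340585e-02 -1.08312908e-05
 -1.17499244e+00  1.49981262e-01] 0.04858589780244024 [-0.44736941 -0.6565435  -1.04475935]
```

View pics/side1c.png

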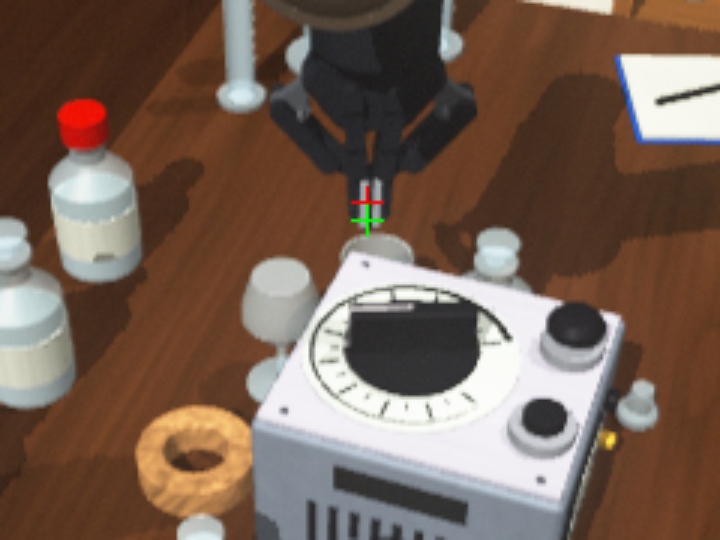

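View pics/wrist1.png

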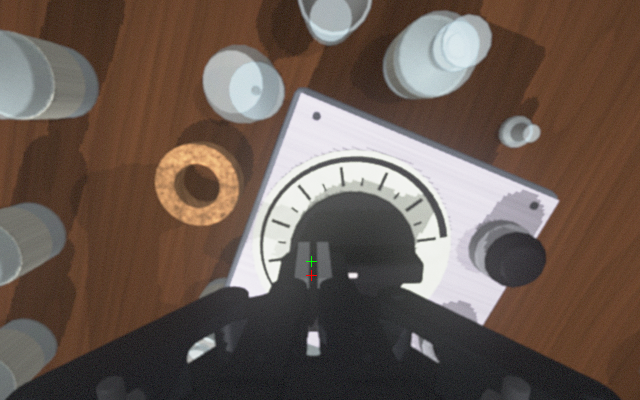

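The side view confirms the shut fingertips at the +14 mm mark (368,220). Tips hover beside the index half of the grip. Next: descend and compute the arc.

Emit:
{"fn": "play_rows", "kwargs": {"targets": [{"tz": 0.15, "gripper": 1}, {"tz": 0.24, "gripper": 1}, {"tz": 0.275, "gripper": 1}, {"tz": 0.275, "gripper": 1}, {"tx": -0.024, "tz": 0.275, "gripper": 1}, {"tx": -0.036, "tz": 0.275, "gripper": 1}, {"tx": -0.044, "tz": 0.275, "gripper": 1}, {"tx": -0.044, "tz": 0.275, "gripper": 1}]}}

```text
invalid input
```

Run:
```python
from h import *
rows(hub(19,30,-20,176.5,289),[hub(19+p,30,-20,176.5,289+p) for p in np.arange(4,45,4)])
```

```text
{'tx': np.float64(-0.009), 'ty': np.float64(-0.005), 'tz': 0.0, 'spin': np.float64(-0.089)}
{'tx': np.float64(-0.017), 'ty': np.float64(-0.01), 'tz': 0.0, 'spin': np.float64(-0.178)}
{'tx': np.float64(-0.027), 'ty': np.float64(-0.014), 'tz': 0.0, 'spin': np.float64(-0.267)}
{'tx': np.float64(-0.036), 'ty': np.float64(-0.017), 'tz': 0.0, 'spin': np.float64(-0.356)}
{'tx': np.float64(-0.046), 'ty': np.float64(-0.02), 'tz': 0.0, 'spin': np.float64(-0.444)}
{'tx': np.float64(-0.056), 'ty': np.float64(-0.022), 'tz': 0.0, 'spin': np.float64(-0.533)}
{'tx': np.float64(-0.066), 'ty': np.float64(-0.024), 'tz': 0.0, 'spin': np.float64(-0.622)}
{'tx': np.float64(-0.076), 'ty': np.float64(-0.024), 'tz': 0.0, 'spin': np.float64(-0.711)}
{'tx': np.float64(-0.086), 'ty': np.float64(-0.024), 'tz': 0.0, 'spin': np.float64(-0.8)}
{'tx': np.float64(-0.096), 'ty': np.float64(-0.023), 'tz': 0.0, 'spin': np.float64(-0.889)}
{'tx': np.float64(-0.106), 'ty': np.float64(-0.022), 'tz': 0.0, 'spin': np.float64(-0.978)}
```

All fields are required in each row.

Emit:
{"fn": "play_rows", "kwargs": {"targets": [{"tx": 0, "ty": 0, "tz": 0.15, "spin": 0, "gripper": 1}, {"tx": 0, "ty": 0, "tz": 0.24, "spin": 0, "gripper": 1}, {"tx": 0, "ty": 0, "tz": 0.275, "spin": 0, "gripper": 1}, {"tx": 0, "ty": 0, "tz": 0.275, "spin": 0, "gripper": 1}, {"tx": -0.024, "ty": 0, "tz": 0.275, "spin": 0, "gripper": 1}, {"tx": -0.036, "ty": 0, "tz": 0.275, "spin": 0, "gripper": 1}, {"tx": -0.044, "ty": 0, "tz": 0.275, "spin": 0, "gripper": 1}, {"tx": -0.044, "ty": 0, "tz": 0.275, "spin": 0, "gripper": 1}]}}

```text
clock: 3.18
position: [597.2, -41.2, 176.9]
ee_rot: [0.814, -0.58, 0.0, -0.0]
contact_force: [0.3, 0.8, 0.3]
gripper_width: 0.1
```

Emit:
{"fn": "play_rows", "kwargs": {"targets": [{"tx": -0.009, "ty": -0.005, "tz": 0, "spin": -0.089, "gripper": 1}, {"tx": -0.017, "ty": -0.01, "tz": 0, "spin": -0.178, "gripper": 1}, {"tx": -0.027, "ty": -0.014, "tz": 0, "spin": -0.267, "gripper": 1}, {"tx": -0.036, "ty": -0.017, "tz": 0, "spin": -0.356, "gripper": 1}, {"tx": -0.046, "ty": -0.02, "tz": 0, "spin": -0.444, "gripper": 1}, {"tx": -0.056, "ty": -0.022, "tz": 0, "spin": -0.533, "gripper": 1}, {"tx": -0.066, "ty": -0.024, "tz": 0, "spin": -0.622, "gripper": 1}, {"tx": -0.076, "ty": -0.024, "tz": 0, "spin": -0.711, "gripper": 1}, {"tx": -0.086, "ty": -0.024, "tz": 0, "spin": -0.8, "gripper": 1}, {"tx": -0.096, "ty": -0.023, "tz": 0, "spin": -0.889, "gripper": 1}, {"tx": -0.106, "ty": -0.022, "tz": 0, "spin": -0.978, "gripper": 1}]}}

```text
clock: 4.55
position: [594.4, -15.4, 176.8]
ee_rot: [0.973, -0.232, 0.001, 0.0]
contact_force: [1.9, -4.0, -0.8]
gripper_width: 0.0
```

Run:
```python
from bench import *
import cv2,numpy as np
d=get_image("side");f=d["frame"][:,:,::-1]
e=get_image("scene");g=e["frame"][:,:,::-1]
cv2.imwrite("pics/two2.png",np.hstack([cv2.resize(f[100:240,250:430],None,fx=2.2,fy=2.2),cv2.resize(g[120:260,180:360],None,fx=2.2,fy=2.2)]))
```

```text
(no output)
```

View pics/two2.png

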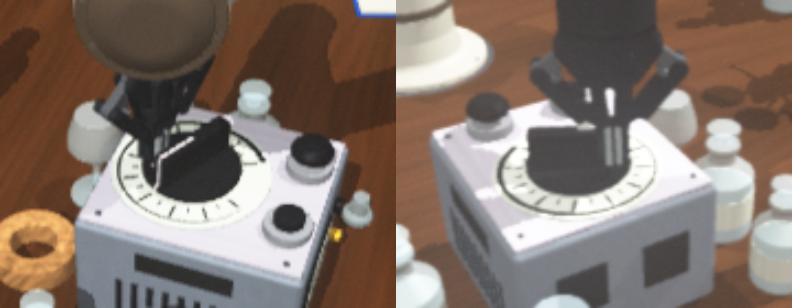

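The grip turns with the finger (~4 N). The same rows again take it 44° further.

Emit:
{"fn": "play_rows", "kwargs": {"targets": [{"tx": -0.009, "ty": -0.005, "tz": 0, "spin": -0.089, "gripper": 1}, {"tx": -0.017, "ty": -0.01, "tz": 0, "spin": -0.178, "gripper": 1}, {"tx": -0.027, "ty": -0.014, "tz": 0, "spin": -0.267, "gripper": 1}, {"tx": -0.036, "ty": -0.017, "tz": 0, "spin": -0.356, "gripper": 1}, {"tx": -0.046, "ty": -0.02, "tz": 0, "spin": -0.444, "gripper": 1}, {"tx": -0.056, "ty": -0.022, "tz": 0, "spin": -0.533, "gripper": 1}, {"tx": -0.066, "ty": -0.024, "tz": 0, "spin": -0.622, "gripper": 1}, {"tx": -0.076, "ty": -0.024, "tz": 0, "spin": -0.711, "gripper": 1}, {"tx": -0.086, "ty": -0.024, "tz": 0, "spin": -0.8, "gripper": 1}, {"tx": -0.096, "ty": -0.023, "tz": 0, "spin": -0.889, "gripper": 1}, {"tx": -0.106, "ty": -0.022, "tz": 0, "spin": -0.978, "gripper": 1}]}}

```text
clock: 6.02
position: [574.0, 2.5, 176.9]
ee_rot: [0.989, 0.149, 0.002, -0.0]
contact_force: [3.6, -1.1, -1.0]
gripper_width: -0.5
```

Run:
```python
from bench import *
import numpy as np,cv2
from h import *
s=read_state(); print(np.round(s["position"],1),np.round(s["contact_force"],1),hub(107,30,-20,0,0))
f=get_image("side")["frame"][:,:,::-1]
cv2.imwrite("pics/s3.png",cv2.resize(f[100:240,250:430],None,fx=4,fy=4))
```

```text
[574.    2.5 176.9] [ 3.6 -1.1 -1. ] (np.float64(572.7549439775786), np.float64(1.9365767733457986), 0, 0)
```

View pics/s3.png

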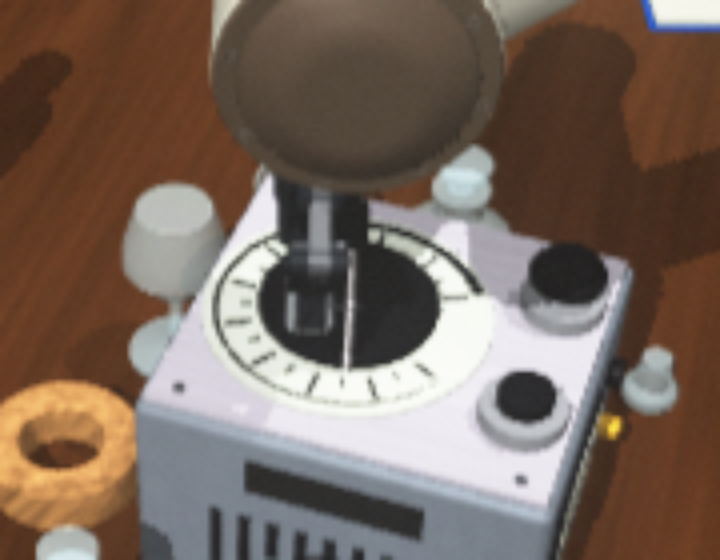

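The index is at about (347,370) in the crop, ahead of the finger, about 40° short of zero. I'll go 32° more, then creep.

Emit:
{"fn": "play_rows", "kwargs": {"targets": [{"tx": -0.009, "ty": -0.005, "tz": 0, "spin": -0.089, "gripper": 1}, {"tx": -0.017, "ty": -0.01, "tz": 0, "spin": -0.178, "gripper": 1}, {"tx": -0.027, "ty": -0.014, "tz": 0, "spin": -0.267, "gripper": 1}, {"tx": -0.036, "ty": -0.017, "tz": 0, "spin": -0.356, "gripper": 1}, {"tx": -0.046, "ty": -0.02, "tz": 0, "spin": -0.444, "gripper": 1}, {"tx": -0.056, "ty": -0.022, "tz": 0, "spin": -0.533, "gripper": 1}, {"tx": -0.066, "ty": -0.024, "tz": 0, "spin": -0.622, "gripper": 1}, {"tx": -0.076, "ty": -0.024, "tz": 0, "spin": -0.711, "gripper": 1}]}}

```text
clock: 7.08
position: [554.0, 3.3, 177.0]
ee_rot: [0.91, 0.415, 0.002, -0.0]
contact_force: [3.6, 1.8, 0.3]
gripper_width: -0.4
```

Run:
```python
from bench import *
import numpy as np,cv2
from h import *
rows(hub(139,30,-20,0,49),[hub(139+p,30,-20,0,49+p) for p in (1,2,3,4,5,6,7,8,9,10,11,12)])
s=read_state(); print(np.round(s["position"],1),np.round(s["contact_force"],1),hub(139,30,-20,0,0))
f=get_image("side")["frame"][:,:,::-1]
cv2.imwrite("pics/s4.png",cv2.resize(f[100:240,250:430],None,fx=4,fy=4))
```

```text
{'tx': np.float64(-0.002), 'ty': np.float64(-0.001), 'tz': 0.0, 'spin': -0.022}
{'tx': np.float64(-0.004), 'ty': np.float64(-0.003), 'tz': 0.0, 'spin': -0.044}
{'tx': np.float64(-0.006), 'ty': np.float64(-0.004), 'tz': 0.0, 'spin': -0.067}
{'tx': np.float64(-0.009), 'ty': np.float64(-0.005), 'tz': 0.0, 'spin': -0.089}
{'tx': np.float64(-0.011), 'ty': np.float64(-0.007), 'tz': 0.0, 'spin': -0.111}
{'tx': np.float64(-0.013), 'ty': np.float64(-0.008), 'tz': 0.0, 'spin': -0.133}
{'tx': np.float64(-0.015), 'ty': np.float64(-0.009), 'tz': 0.0, 'spin': -0.156}
{'tx': np.float64(-0.017), 'ty': np.float64(-0.01), 'tz': 0.0, 'spin': -0.178}
{'tx': np.float64(-0.02), 'ty': np.float64(-0.011), 'tz': 0.0, 'spin': -0.2}
{'tx': np.float64(-0.022), 'ty': np.float64(-0.012), 'tz': 0.0, 'spin': -0.222}
{'tx': np.float64(-0.024), 'ty': np.float64(-0.013), 'tz': 0.0, 'spin': -0.244}
{'tx': np.float64(-0.027), 'ty': np.float64(-0.014), 'tz': 0.0, 'spin': -0.267}
[554.    3.3 177. ] [3.6 1.8 0.3] (np.float64(552.8798931731269), np.float64(2.1759624741706585), 0, 0)
```

View pics/s4.png

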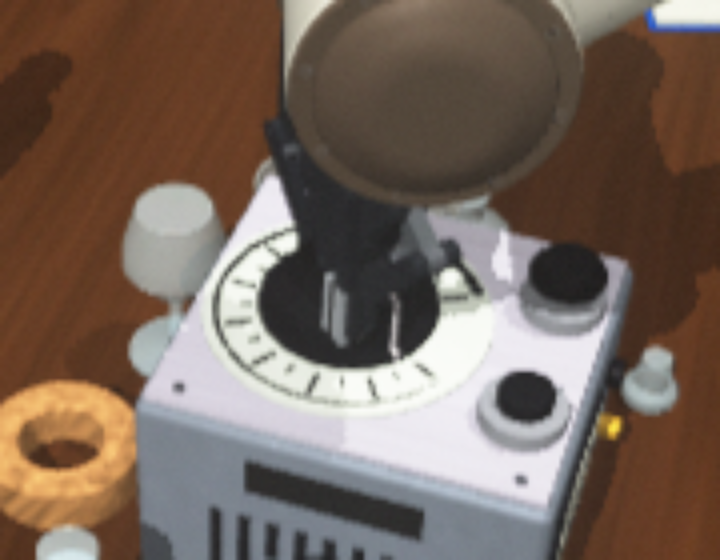

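Emit:
{"fn": "play_rows", "kwargs": {"targets": [{"tx": -0.002, "ty": -0.001, "tz": 0, "spin": -0.022, "gripper": 1}, {"tx": -0.004, "ty": -0.003, "tz": 0, "spin": -0.044, "gripper": 1}, {"tx": -0.006, "ty": -0.004, "tz": 0, "spin": -0.067, "gripper": 1}, {"tx": -0.009, "ty": -0.005, "tz": 0, "spin": -0.089, "gripper": 1}, {"tx": -0.011, "ty": -0.007, "tz": 0, "spin": -0.111, "gripper": 1}, {"tx": -0.013, "ty": -0.008, "tz": 0, "spin": -0.133, "gripper": 1}, {"tx": -0.015, "ty": -0.009, "tz": 0, "spin": -0.156, "gripper": 1}, {"tx": -0.015, "ty": -0.009, "tz": 0, "spin": -0.156, "gripper": 1}]}}

```text
clock: 8.12
position: [548.6, 1.1, 176.7]
ee_rot: [0.883, 0.47, 0.0, 0.0]
contact_force: [1.8, 2.4, 3.2]
gripper_width: -0.0
```

Run:
```python
from bench import *
import numpy as np,cv2
from h import *
s=read_state(); print(np.round(s["position"],1),np.round(s["contact_force"],1),hub(146,30,-20,0,0))
d=get_image("side");f=d["frame"][:,:,::-1]
a=ray(d,(397/4+249.6,355/4+99.6),153)[0,:2]-AX; print("previous idx",np.degrees(np.arctan2(a[1],a[0])),np.hypot(*a))
cv2.imwrite("pics/s5.png",cv2.resize(f[130:230,290:390],None,fx=6,fy=6))
```

```text
[548.6   1.1 176.7] [1.8 2.4 3.2] (np.float64(548.7127308927636), np.float64(0.7565385552232371), 0, 0)
previous idx 135.54793881523335 47.41047243740169
```

View pics/s5.png

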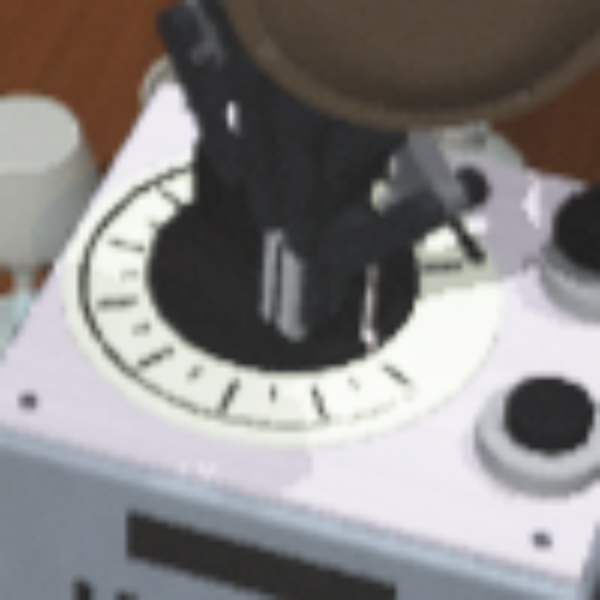

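Emit:
{"fn": "play_rows", "kwargs": {"targets": [{"tx": -0.002, "ty": -0.001, "tz": 0, "spin": -0.022, "gripper": 1}, {"tx": -0.004, "ty": -0.003, "tz": 0, "spin": -0.044, "gripper": 1}, {"tx": -0.006, "ty": -0.004, "tz": 0, "spin": -0.067, "gripper": 1}, {"tx": -0.009, "ty": -0.005, "tz": 0, "spin": -0.089, "gripper": 1}, {"tx": -0.009, "ty": -0.005, "tz": 0, "spin": -0.089, "gripper": 1}]}}

```text
clock: 8.8
position: [546.8, 0.6, 176.6]
ee_rot: [0.866, 0.501, 0.001, -0.0]
contact_force: [3.8, 4.8, 1.0]
gripper_width: 0.0
```

Emit:
{"fn": "play_rows", "kwargs": {"targets": [{"tx": -0.002, "ty": -0.001, "tz": 0, "spin": -0.022, "gripper": 1}, {"tx": -0.002, "ty": -0.001, "tz": 0, "spin": -0.022, "gripper": 1}]}}

```text
clock: 9.05
position: [546.7, 0.7, 176.6]
ee_rot: [0.861, 0.508, 0.002, -0.0]
contact_force: [4.2, 6.4, 1.6]
gripper_width: -0.2
```

Run:
```python
from bench import *
import numpy as np,cv2
from h import *
s=read_state(); print(np.round(s["position"],1),np.round(s["contact_force"],1),hub(151,30,-20,0,0))
d=get_image("side");f=d["frame"][:,:,::-1]
a=ray(d,(374/6+289.6,348/6+129.6),153)[0,:2]-AX; print("previous idx",np.degrees(np.arctan2(a[1],a[0])),np.hypot(*a))
cv2.imwrite("pics/s6.png",cv2.resize(f[130:230,290:390],None,fx=6,fy=6))
```

```text
[546.7   0.7 176.6] [4.2 6.4 1.6] (np.float64(545.8576011907448), np.float64(-0.5633172498219707), 0, 0)
previous idx 143.11621289757466 48.82878229286343
```

View pics/s6.png

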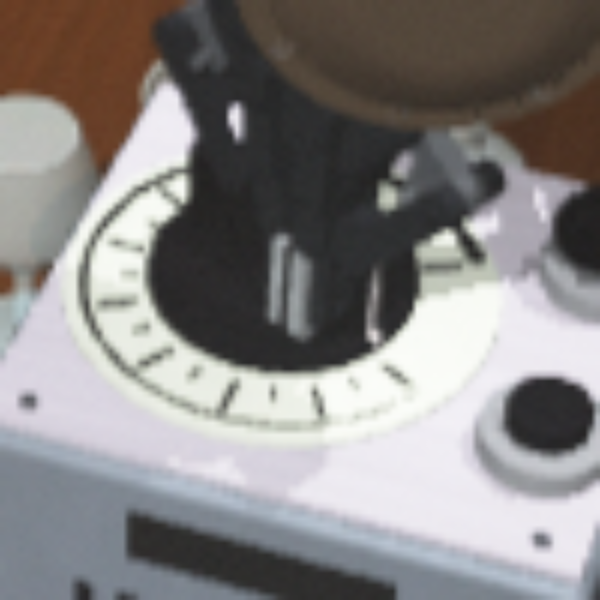

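Emit:
{"fn": "play_rows", "kwargs": {"targets": [{"tx": -0.003, "ty": -0.001, "tz": 0, "spin": -0.02, "gripper": 1}, {"tx": -0.003, "ty": -0.001, "tz": 0, "spin": -0.02, "gripper": 1}]}}

```text
clock: 9.35
position: [546.6, 0.8, 176.7]
ee_rot: [0.857, 0.515, 0.002, -0.0]
contact_force: [4.1, 8.8, 0.2]
gripper_width: 0.1
```

Run:
```python
from bench import *
import numpy as np,cv2
from h import *
s=read_state(); print(np.round(s["position"],2),np.round(s["contact_force"],1))
d=get_image("side")
for p in ((377,342),(377,345)):
    a=ray(d,(p[0]/6+289.6,p[1]/6+129.6),153)[0,:2]-AX; print("idx",np.degrees(np.arctan2(a[1],a[0])),np.hypot(*a))
```

```text
[546.59   0.79 176.69] [4.1 8.8 0.2]
idx 146.25112624178576 47.293382412067125
idx 145.1210198347489 48.33680295379463
```

Force rises with no motion, so the dial is at the zero stop. I'll back off and lift.

Emit:
{"fn": "play_rows", "kwargs": {"targets": [{"tx": 0.02, "ty": 0, "tz": 0, "spin": 0, "gripper": 1}, {"tx": 0.05, "ty": 0, "tz": 0, "spin": 0, "gripper": 1}, {"tx": 0.06, "ty": 0, "tz": -0.1, "spin": 0, "gripper": 1}, {"tx": 0.06, "ty": 0, "tz": -0.25, "spin": 0, "gripper": 1}, {"tx": 0.06, "ty": 0, "tz": -0.25, "spin": 0, "gripper": 1}, {"tx": 0.06, "ty": 0, "tz": -0.25, "spin": 0, "gripper": 1}]}}

```text
clock: 10.15
position: [551.2, 12.1, 238.0]
ee_rot: [0.857, 0.515, -0.001, -0.001]
contact_force: [-0.2, -0.1, -0.3]
gripper_width: 0.1
```

Run:
```python
from bench import *
import numpy as np,cv2
from h import *
s=read_state(); q=s["ee_rot"]; p=s["position"]; th=2*np.degrees(np.arctan2(q[1],q[0])); print(np.round(p,2),th,np.round(s["contact_force"],1))
rows((*p,th),[(463.5,14.1,p[2],th),(463.5,14.1,p[2],35)])
d=get_image("side");f=d["frame"][:,:,::-1]
# button top in side view
c=(int(381),int(200)); cv2.imwrite("pics/s7.png",cv2.resize(f[130:230,290:420],None,fx=6,fy=6))
g=get_image("scene")["frame"][:,:,::-1]; cv2.imwrite("pics/c7.png",cv2.resize(g[150:250,190:320],None,fx=6,fy=6))
S=dict(np.load("side0.npz"));C=dict(np.load("scene0.npz"))
print(ray(S,((592/5+263-.4),355/5+128-.4),160),ray(C,(365/5+187-.4,83/5+145-.4),160))
```

```text
[551.24  12.07 238.02] 61.936881634880336 [-0.2 -0.1 -0.3]
{'tx': np.float64(-0.158), 'ty': np.float64(-0.314), 'tz': np.float64(0.0), 'spin': np.float64(-0.0)}
{'tx': np.float64(-0.158), 'ty': np.float64(-0.314), 'tz': np.float64(0.0), 'spin': np.float64(0.599)}
[[463.07539005  15.93524663 160.        ]] [[466.04190056  13.73814238 160.        ]]
```

View pics/s7.png

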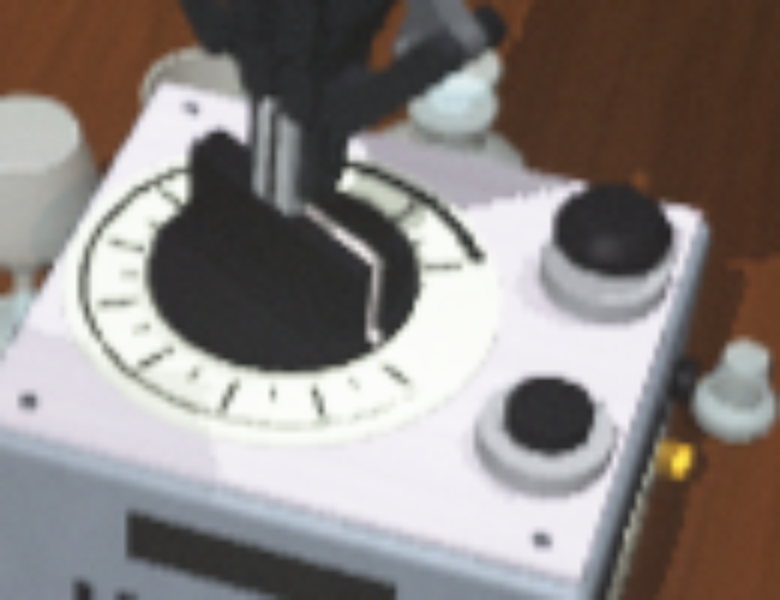

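The index end is at (377,340), in line with the zero line at (400,377). The start button shows at (550,415), and two-view rays put it at about (464,14.5). Moving above it.

Emit:
{"fn": "play_rows", "kwargs": {"targets": [{"tx": -0.08, "ty": -0.155, "tz": 0, "spin": 0, "gripper": 1}, {"tx": -0.155, "ty": -0.312, "tz": 0, "spin": 0, "gripper": 1}, {"tx": -0.155, "ty": -0.312, "tz": 0, "spin": 0, "gripper": 1}, {"tx": -0.155, "ty": -0.312, "tz": 0.12, "spin": 0, "gripper": 1}, {"tx": -0.155, "ty": -0.312, "tz": 0.22, "spin": 0, "gripper": 1}, {"tx": -0.155, "ty": -0.312, "tz": 0.244, "spin": 0, "gripper": 1}, {"tx": -0.155, "ty": -0.312, "tz": 0.244, "spin": 0, "gripper": 1}]}}

```text
clock: 11.12
position: [465.5, 14.6, 178.0]
ee_rot: [0.857, 0.515, -0.001, 0.0]
contact_force: [-0.5, -0.9, 1.7]
gripper_width: 0.1
```

Run:
```python
from bench import *
import numpy as np,cv2
s=read_state(); print(np.round(s["position"],2),np.round(s["contact_force"],1))
f=get_image("side")["frame"][:,:,::-1]
g=get_image("scene")["frame"][:,:,::-1]; cv2.imwrite("pics/c8.png",np.hstack([cv2.resize(f[140:240,320:420],None,fx=4,fy=4),cv2.resize(g[120:220,190:290],None,fx=4,fy=4)]))
```

```text
[465.49  14.63 178.03] [-0.5 -0.9  1.7]
```

View pics/c8.png

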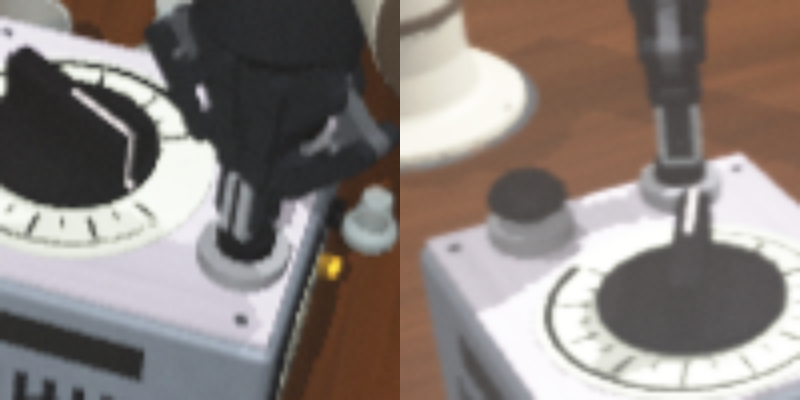

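The tips stand centred over the button, about 4 mm above it. Pressing in small steps.

Emit:
{"fn": "play_rows", "kwargs": {"targets": [{"tx": 0, "ty": 0, "tz": 0.012, "spin": 0, "gripper": 1}, {"tx": 0, "ty": 0, "tz": 0.02, "spin": 0, "gripper": 1}, {"tx": 0, "ty": 0, "tz": 0.028, "spin": 0, "gripper": 1}, {"tx": 0, "ty": 0, "tz": 0.028, "spin": 0, "gripper": 1}]}}

```text
clock: 11.72
position: [466.3, 15.0, 172.1]
ee_rot: [0.857, 0.515, 0.001, 0.001]
contact_force: [0.7, -0.0, 6.4]
gripper_width: -0.1
```

Emit:
{"fn": "play_rows", "kwargs": {"targets": [{"tx": 0, "ty": 0, "tz": 0.004, "spin": 0, "gripper": 1}, {"tx": 0, "ty": 0, "tz": 0.008, "spin": 0, "gripper": 1}, {"tx": 0, "ty": 0, "tz": 0.008, "spin": 0, "gripper": 1}]}}

```text
clock: 12.1
position: [466.4, 15.0, 171.8]
ee_rot: [0.857, 0.515, 0.002, 0.001]
contact_force: [-4.3, 1.1, 16.5]
gripper_width: 0.2
```

Run:
```python
from bench import *
import numpy as np,cv2
s=read_state(); print(np.round(s["position"],2),np.round(s["contact_force"],1),np.round(s["wrist_torque"],2))
f=get_image("side")["frame"][:,:,::-1]
g=get_image("scene")["frame"][:,:,::-1]; cv2.imwrite("pics/c9.png",np.hstack([cv2.resize(f[140:240,320:420],None,fx=4,fy=4),cv2.resize(g[120:220,190:290],None,fx=4,fy=4)]))
```

```text
[466.42  15.04 171.84] [-4.3  1.1 16.5] [0.42 1.17 0.03]
```

View pics/c9.png

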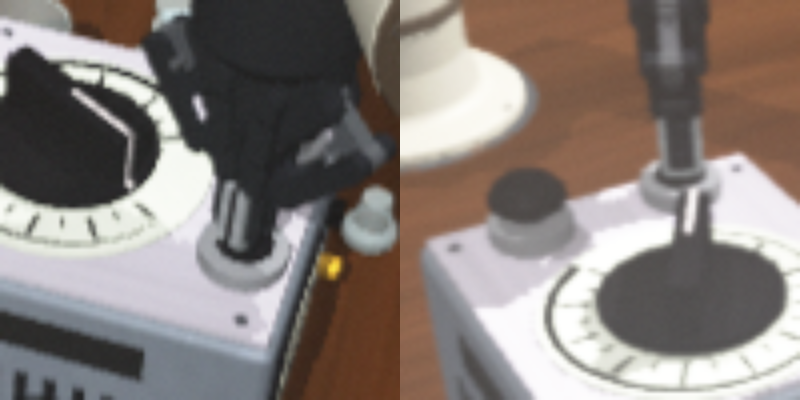

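Force jumped at a firm bottom after 6 mm of travel, and the button looks flush with its collar, so it is fully pressed with the index still at zero. Now I'll lift and go to the grip's other side.

Emit:
{"fn": "play_rows", "kwargs": {"targets": [{"tx": 0, "ty": 0, "tz": -0.05, "spin": 0, "gripper": 1}, {"tx": 0, "ty": 0, "tz": -0.2, "spin": 0, "gripper": 1}, {"tx": 0, "ty": 0, "tz": -0.28, "spin": 0, "gripper": 1}, {"tx": 0, "ty": 0, "tz": -0.28, "spin": 0, "gripper": 1}, {"tx": 0, "ty": 0, "tz": -0.28, "spin": 0, "gripper": 1}]}}

```text
clock: 12.82
position: [464.2, 14.6, 237.7]
ee_rot: [0.857, 0.515, -0.001, -0.001]
contact_force: [0.0, -0.2, -0.1]
gripper_width: -0.1
```

Run:
```python
from bench import *
import numpy as np,cv2
from h import *
s=read_state(); q=s["ee_rot"]; p=s["position"]; th=2*np.degrees(np.arctan2(q[1],q[0])); print(np.round(p,2),th,np.round(s["contact_force"],1))
e=hub(147,30,32,178,57)
rows((*p,th),[(*e[:2],p[2],57),e]); 
print(-1); rows(hub(147,30,22,178,57),[hub(147-k,30,22,178,57-k) for k in range(4,45,4)])
f=get_image("side")["frame"][:,:,::-1]
g=get_image("scene")["frame"][:,:,::-1]; cv2.imwrite("pics/c10.png",np.hstack([cv2.resize(f[140:240,320:420],None,fx=4,fy=4),cv2.resize(g[120:220,190:290],None,fx=4,fy=4)]))
```

```text
[464.16  14.61 237.72] 61.932652267136305 [ 0.  -0.2 -0.1]
{'tx': np.float64(-0.099), 'ty': np.float64(0.305), 'tz': np.float64(0.0), 'spin': np.float64(0.11)}
{'tx': np.float64(-0.099), 'ty': np.float64(0.305), 'tz': np.float64(0.239), 'spin': np.float64(0.11)}
-1
{'tx': np.float64(0.009), 'ty': np.float64(-0.006), 'tz': 0.0, 'spin': 0.089}
{'tx': np.float64(0.018), 'ty': np.float64(-0.011), 'tz': 0.0, 'spin': 0.178}
{'tx': np.float64(0.027), 'ty': np.float64(-0.016), 'tz': 0.0, 'spin': 0.267}
{'tx': np.float64(0.036), 'ty': np.float64(-0.02), 'tz': 0.0, 'spin': 0.356}
{'tx': np.float64(0.046), 'ty': np.float64(-0.023), 'tz': 0.0, 'spin': 0.444}
{'tx': np.float64(0.056), 'ty': np.float64(-0.025), 'tz': 0.0, 'spin': 0.533}
{'tx': np.float64(0.067), 'ty': np.float64(-0.027), 'tz': 0.0, 'spin': 0.622}
{'tx': np.float64(0.077), 'ty': np.float64(-0.028), 'tz': 0.0, 'spin': 0.711}
{'tx': np.float64(0.087), 'ty': np.float64(-0.029), 'tz': 0.0, 'spin': 0.8}
{'tx': np.float64(0.098), 'ty': np.float64(-0.028), 'tz': 0.0, 'spin': 0.889}
{'tx': np.float64(0.108), 'ty': np.float64(-0.027), 'tz': 0.0, 'spin': 0.978}
```

View pics/c10.png

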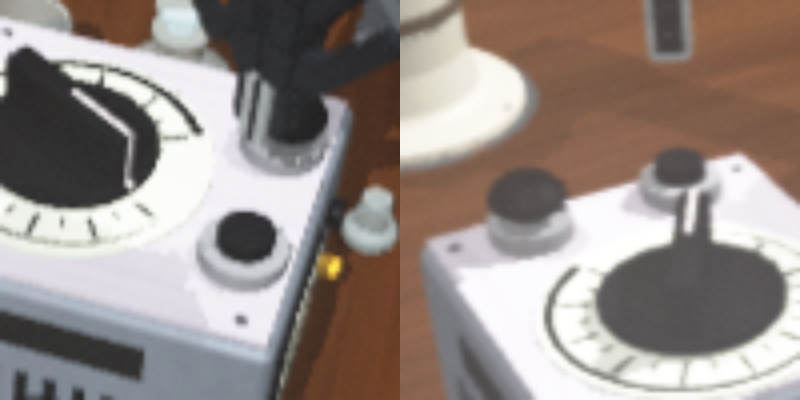

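The button is up again (side 245,235) and the dial is unchanged. Moving to the other face and descending.

Emit:
{"fn": "play_rows", "kwargs": {"targets": [{"tx": -0.05, "ty": 0.15, "tz": 0, "spin": 0.05, "gripper": 1}, {"tx": -0.099, "ty": 0.305, "tz": 0, "spin": 0.11, "gripper": 1}, {"tx": -0.099, "ty": 0.305, "tz": 0, "spin": 0.11, "gripper": 1}, {"tx": -0.099, "ty": 0.305, "tz": 0.12, "spin": 0.11, "gripper": 1}, {"tx": -0.099, "ty": 0.305, "tz": 0.21, "spin": 0.11, "gripper": 1}, {"tx": -0.099, "ty": 0.305, "tz": 0.237, "spin": 0.11, "gripper": 1}, {"tx": -0.099, "ty": 0.305, "tz": 0.237, "spin": 0.11, "gripper": 1}, {"tx": -0.075, "ty": 0.305, "tz": 0.237, "spin": 0.11, "gripper": 1}, {"tx": -0.059, "ty": 0.305, "tz": 0.237, "spin": 0.11, "gripper": 1}, {"tx": -0.059, "ty": 0.305, "tz": 0.237, "spin": 0.11, "gripper": 1}]}}

```text
clock: 14.18
position: [526.0, -33.6, 180.3]
ee_rot: [0.879, 0.477, 0.001, 0.0]
contact_force: [1.1, 0.3, 0.1]
gripper_width: 0.0
```

Run:
```python
from bench import *
import numpy as np,cv2
from h import *
s=read_state(); print(np.round(s["position"],2),np.round(s["contact_force"],1),hub(147,30,22,178,57))
f=get_image("side")["frame"][:,:,::-1]
g=get_image("scene")["frame"][:,:,::-1]; cv2.imwrite("pics/c11.png",np.hstack([cv2.resize(f[130:230,290:390],None,fx=4,fy=4),cv2.resize(g[130:230,210:310],None,fx=4,fy=4)]))
```

```text
[525.99 -33.64 180.29] [1.1 0.3 0.1] (np.float64(525.2578241913067), np.float64(-34.71158144434851), 178, 57)
```

View pics/c11.png

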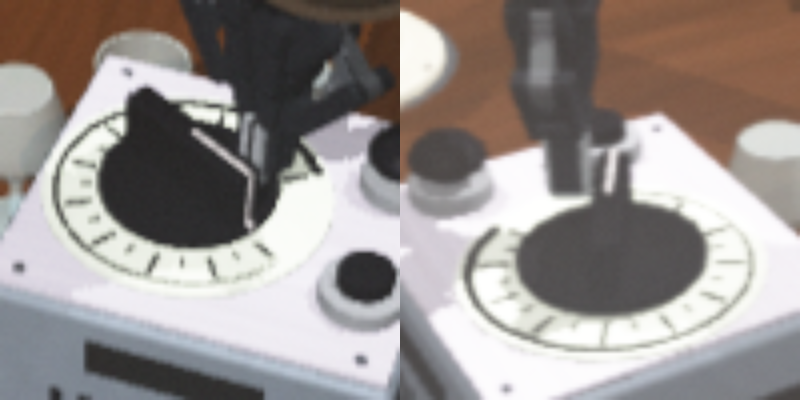

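The finger is beside the grip, on its anticlockwise side. First 44° clockwise.

Emit:
{"fn": "play_rows", "kwargs": {"targets": [{"tx": 0.009, "ty": -0.006, "tz": 0, "spin": 0.089, "gripper": 1}, {"tx": 0.018, "ty": -0.011, "tz": 0, "spin": 0.178, "gripper": 1}, {"tx": 0.027, "ty": -0.016, "tz": 0, "spin": 0.267, "gripper": 1}, {"tx": 0.036, "ty": -0.02, "tz": 0, "spin": 0.356, "gripper": 1}, {"tx": 0.046, "ty": -0.023, "tz": 0, "spin": 0.444, "gripper": 1}, {"tx": 0.056, "ty": -0.025, "tz": 0, "spin": 0.533, "gripper": 1}, {"tx": 0.067, "ty": -0.027, "tz": 0, "spin": 0.622, "gripper": 1}, {"tx": 0.077, "ty": -0.028, "tz": 0, "spin": 0.711, "gripper": 1}, {"tx": 0.087, "ty": -0.029, "tz": 0, "spin": 0.8, "gripper": 1}, {"tx": 0.098, "ty": -0.028, "tz": 0, "spin": 0.889, "gripper": 1}, {"tx": 0.108, "ty": -0.027, "tz": 0, "spin": 0.978, "gripper": 1}]}}

```text
clock: 15.65
position: [533.2, -8.6, 179.8]
ee_rot: [0.994, 0.112, -0.002, 0.0]
contact_force: [-3.6, -0.9, 2.0]
gripper_width: 0.1
```

Run:
```python
from bench import *
import numpy as np,cv2
from h import *
s=read_state(); print(np.round(s["position"],2),np.round(s["contact_force"],1),hub(103,30,22,178,57))
f=get_image("side")["frame"][:,:,::-1]
g=get_image("scene")["frame"][:,:,::-1]; cv2.imwrite("pics/c12.png",np.hstack([cv2.resize(f[130:230,290:390],None,fx=4,fy=4),cv2.resize(g[130:230,210:310],None,fx=4,fy=4)]))
```

```text
[533.23  -8.59 179.82] [-3.6 -0.9  2. ] (np.float64(534.2153269444088), np.float64(-8.317821252007974), 178, 57)
```

View pics/c12.png

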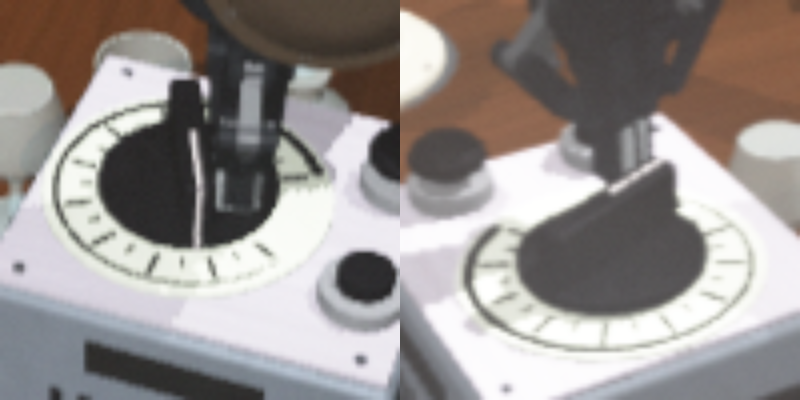

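It turns with the finger. Another 44°.

Emit:
{"fn": "play_rows", "kwargs": {"targets": [{"tx": 0.009, "ty": -0.006, "tz": 0, "spin": 0.089, "gripper": 1}, {"tx": 0.018, "ty": -0.011, "tz": 0, "spin": 0.178, "gripper": 1}, {"tx": 0.027, "ty": -0.016, "tz": 0, "spin": 0.267, "gripper": 1}, {"tx": 0.036, "ty": -0.02, "tz": 0, "spin": 0.356, "gripper": 1}, {"tx": 0.046, "ty": -0.023, "tz": 0, "spin": 0.444, "gripper": 1}, {"tx": 0.056, "ty": -0.025, "tz": 0, "spin": 0.533, "gripper": 1}, {"tx": 0.067, "ty": -0.027, "tz": 0, "spin": 0.622, "gripper": 1}, {"tx": 0.077, "ty": -0.028, "tz": 0, "spin": 0.711, "gripper": 1}, {"tx": 0.087, "ty": -0.029, "tz": 0, "spin": 0.8, "gripper": 1}, {"tx": 0.098, "ty": -0.028, "tz": 0, "spin": 0.889, "gripper": 1}, {"tx": 0.108, "ty": -0.027, "tz": 0, "spin": 0.978, "gripper": 1}]}}

```text
clock: 17.12
position: [558.7, 5.1, 179.8]
ee_rot: [0.963, -0.268, -0.001, 0.0]
contact_force: [-3.2, 0.5, 2.7]
gripper_width: -0.1
```

Run:
```python
from bench import *
import numpy as np,cv2
from h import *
s=read_state(); print(np.round(s["position"],2),np.round(s["contact_force"],1),hub(59,30,22,178,57))
f=get_image("side")["frame"][:,:,::-1]
g=get_image("scene")["frame"][:,:,::-1]; cv2.imwrite("pics/c13.png",np.hstack([cv2.resize(f[130:230,290:390],None,fx=4,fy=4),cv2.resize(g[130:230,210:310],None,fx=4,fy=4)]))
```

```text
[558.68   5.07 179.83] [-3.2  0.5  2.7] (np.float64(558.9934616318551), np.float64(4.445856669084559), 178, 57)
```

View pics/c13.png

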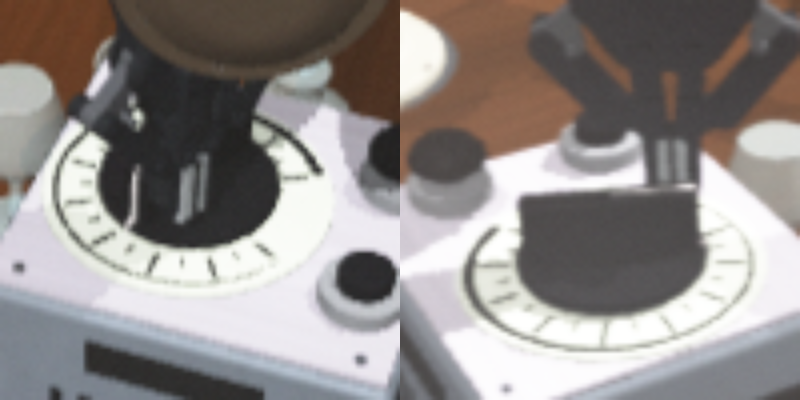

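Run:
```python
from h import *
S=dict(np.load("side0.npz"))
a=ray(S,(322.6,186.4),153)[0,:2]-AX; print(np.degrees(np.arctan2(a[1],a[0])),np.hypot(*a))
rows(hub(59,30,22,178,-31),[hub(59-k,30,22,178,-31-k) for k in range(1,4)])
```

```text
69.68203609432699 46.6461741389353
{'tx': np.float64(0.002), 'ty': np.float64(-0.002), 'tz': 0.0, 'spin': 0.022}
{'tx': np.float64(0.004), 'ty': np.float64(-0.003), 'tz': 0.0, 'spin': 0.044}
{'tx': np.float64(0.006), 'ty': np.float64(-0.004), 'tz': 0.0, 'spin': 0.067}
```

Index end in side view at (132,227), about 68-70° world, and the target is 27.3°. I'll go 32° then measure.

Emit:
{"fn": "play_rows", "kwargs": {"targets": [{"tx": 0.009, "ty": -0.006, "tz": 0, "spin": 0.089, "gripper": 1}, {"tx": 0.018, "ty": -0.011, "tz": 0, "spin": 0.178, "gripper": 1}, {"tx": 0.027, "ty": -0.016, "tz": 0, "spin": 0.267, "gripper": 1}, {"tx": 0.036, "ty": -0.02, "tz": 0, "spin": 0.356, "gripper": 1}, {"tx": 0.046, "ty": -0.023, "tz": 0, "spin": 0.444, "gripper": 1}, {"tx": 0.056, "ty": -0.025, "tz": 0, "spin": 0.533, "gripper": 1}, {"tx": 0.067, "ty": -0.027, "tz": 0, "spin": 0.622, "gripper": 1}, {"tx": 0.077, "ty": -0.028, "tz": 0, "spin": 0.711, "gripper": 1}, {"tx": 0.077, "ty": -0.028, "tz": 0, "spin": 0.711, "gripper": 1}]}}

```text
clock: 18.35
position: [579.4, 1.2, 179.8]
ee_rot: [0.853, -0.522, -0.0, -0.0]
contact_force: [-2.3, 1.6, 1.1]
gripper_width: -0.0
```

Run:
```python
from bench import *
import numpy as np,cv2
from h import *
s=read_state(); print(np.round(s["position"],2),np.round(s["contact_force"],1),hub(27,30,22,178,57))
f=get_image("side")["frame"][:,:,::-1]
g=get_image("scene")["frame"][:,:,::-1]; cv2.imwrite("pics/c14.png",np.hstack([cv2.resize(f[130:230,290:390],None,fx=4,fy=4),cv2.resize(g[130:230,210:310],None,fx=4,fy=4)]))
```

```text
[579.43   1.21 179.76] [-2.3  1.6  1.1] (np.float64(579.142404731381), np.float64(0.621858524330495), 178, 57)
```

View pics/c14.png

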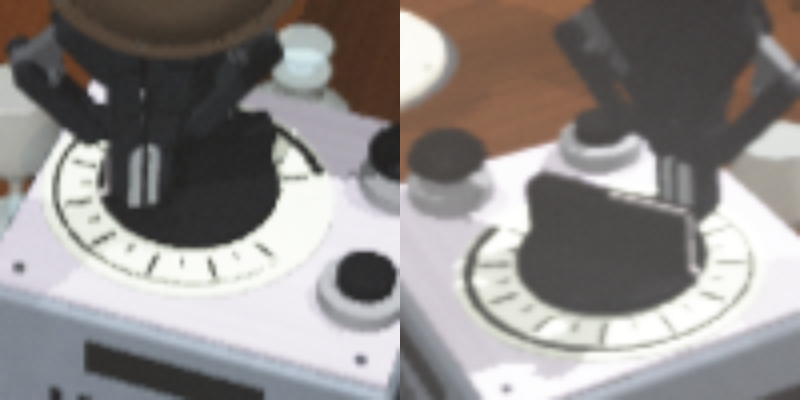

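```bash
cat >> h.py <<'E'
def look(name):
    from bench import get_image
    C=get_image("scene"); g=C["frame"][:,:,::-1]
    x0,y0,k=225,160,8
    g=cv2.resize(g[y0:y0+65,x0:x0+95],None,fx=k,fy=k,interpolation=cv2.INTER_CUBIC)
    for deg,col in((27.3,(0,255,0)),(57.3,(255,0,0))):
        a=np.radians(deg);u=np.array([np.cos(a),np.sin(a)])
        for r,z in((46,153),(49,144),(63,144)):
            p=(proj(C,[*(AX+r*u),z])[0]-[x0,y0]+.5)*k; cv2.circle(g,tuple(p.astype(int).tolist()),3,col,1)
    cv2.imwrite(name,g); return C
def pang(C,p,z=153):
    a=ray(C,(p[0]/8+225-.5,p[1]/8+160-.5),z)[0,:2]-AX; return np.degrees(np.arctan2(a[1],a[0])),np.hypot(*a)
E
python3 - <<'E'
from h import *
C=look("pics/l1.png"); a=ray(C,(283.6,196.6),153)[0,:2]-AX; print(np.degrees(np.arctan2(a[1],a[0])),np.hypot(*a))
E
```

```text
33.913126983013704 44.60161768712883
```

View pics/l1.png

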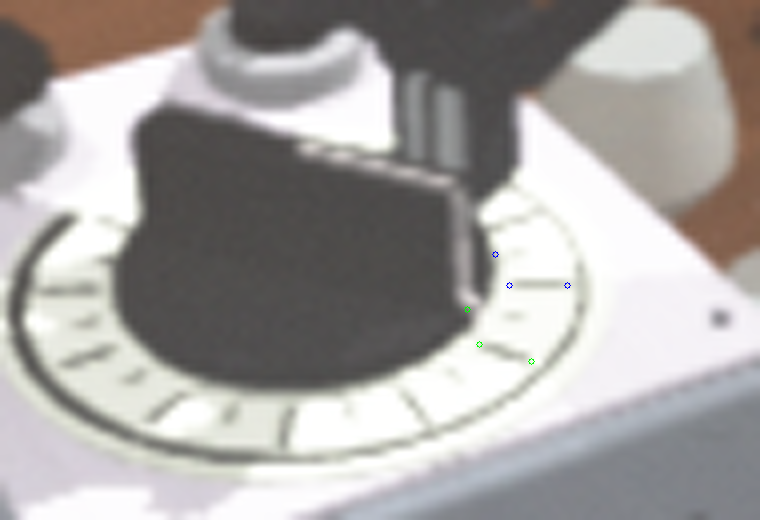

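Run:
```python
from h import *
C=dict(np.load("scene0.npz"))
for p in((471,302),(475,308),(470,306),(465,300)): print(p,pang(C,p))
for p in((460,183),(300,150)): print(p,pang(C,p,184))
print([ (x+.5-np.array([225,160]))*8 for x in (proj(C,[*(AX+42*np.array([np.cos(np.radians(t)),np.sin(np.radians(t))])),z])[0] for t in(27.3,33) for z in (184,153))])
```

```text
(471, 302) (np.float64(31.231552824291356), np.float64(45.16962814933744))
(475, 308) (np.float64(29.050042800701124), np.float64(47.19595511261158))
(470, 306) (np.float64(29.27721713846629), np.float64(45.750008198019835))
(465, 300) (np.float64(31.41549891670868), np.float64(43.51367591225346))
(460, 183) (np.float64(34.1676134891702), np.float64(42.37984595827087))
(300, 150) (np.float64(6.7010379173633945), np.float64(2.219199518792655))
[array([447.99021149, 193.3109348 ]), array([452.85179005, 304.98259596]), array([456.87990872, 184.50834736]), array([461.50075992, 295.90658702])]
```

The rim mark is at about 31° and the grip-top end at about 33-34°, against 27.3° for the target. I'll nudge about 4° further.

Emit:
{"fn": "play_rows", "kwargs": {"targets": [{"tx": 0.003, "ty": -0.002, "tz": 0, "spin": 0.03, "gripper": 1}, {"tx": 0.006, "ty": -0.004, "tz": 0, "spin": 0.06, "gripper": 1}, {"tx": 0.009, "ty": -0.006, "tz": 0, "spin": 0.089, "gripper": 1}, {"tx": 0.009, "ty": -0.006, "tz": 0, "spin": 0.089, "gripper": 1}]}}

```text
clock: 19.0
position: [582.0, -0.4, 179.8]
ee_rot: [0.834, -0.552, 0.0, -0.0]
contact_force: [-1.3, 2.6, 0.6]
gripper_width: -0.1
```

Run:
```python
from h import *
from bench import read_state
s=read_state();print(np.round(s["position"],1),np.round(s["contact_force"],1))
look("pics/l2.png")
```

```text
[ 5.820e+02 -4.000e-01  1.798e+02] [-1.3  2.6  0.6]
```

View pics/l2.png

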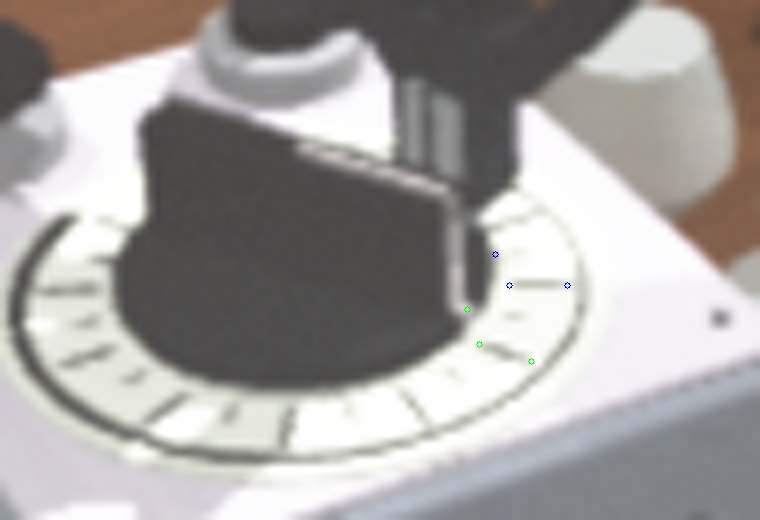

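Run:
```python
from h import *
C=dict(np.load("scene0.npz"))
for p in((462,312),(465,316),(458,308),(463,318)): print(p,pang(C,p))
for p in((452,190),(448,188)): print(p,pang(C,p,184))
```

```text
(462, 312) (np.float64(25.508267110207314), np.float64(45.40564889646765))
(465, 316) (np.float64(24.27800651588521), np.float64(46.91747038693599))
(458, 308) (np.float64(26.677720043995055), np.float64(43.707831346488504))
(463, 318) (np.float64(23.161825705560567), np.float64(46.99625536814412))
(452, 190) (np.float64(29.531004987048487), np.float64(42.08668905094887))
(448, 188) (np.float64(29.99184815374499), np.float64(40.85261166284729))
```

Estimates now bracket the target (rim 25.5°, grip end 29.5°). I'll back off, rise and take clean looks.

Emit:
{"fn": "play_rows", "kwargs": {"targets": [{"tx": -0.02, "ty": 0, "tz": 0, "spin": 0, "gripper": 1}, {"tx": -0.06, "ty": 0, "tz": 0, "spin": 0, "gripper": 1}, {"tx": -0.08, "ty": 0, "tz": -0.1, "spin": 0, "gripper": 1}, {"tx": -0.08, "ty": 0, "tz": -0.3, "spin": 0, "gripper": 1}, {"tx": -0.08, "ty": 0, "tz": -0.5, "spin": 0, "gripper": 1}, {"tx": -0.08, "ty": 0, "tz": -0.5, "spin": 0, "gripper": 1}, {"tx": -0.08, "ty": 0, "tz": -0.5, "spin": 0, "gripper": 1}]}}

```text
clock: 19.92
position: [573.5, 18.4, 304.3]
ee_rot: [0.834, -0.552, -0.0, 0.0]
contact_force: [0.7, 0.1, 0.2]
gripper_width: -0.1
```

Run:
```python
from h import *
from bench import *
s=read_state();print(np.round(s["position"],1),np.round(s["contact_force"],1))
look("pics/l3.png")
for n in("side","wrist"):
    d=get_image(n); np.savez(f"{n}3.npz",**d); cv2.imwrite(f"pics/{n}3.png",d["frame"][:,:,::-1])
```

```text
[573.5  18.4 304.3] [0.7 0.1 0.2]
```

View pics/l3.png

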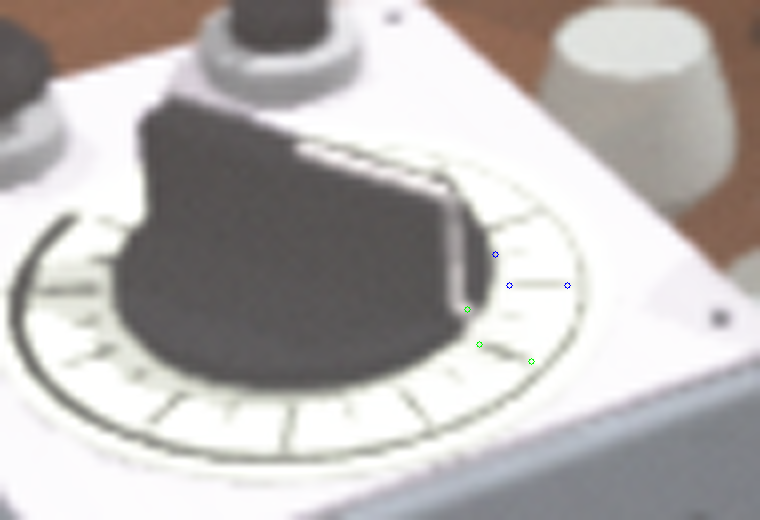

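View pics/wrist3.png

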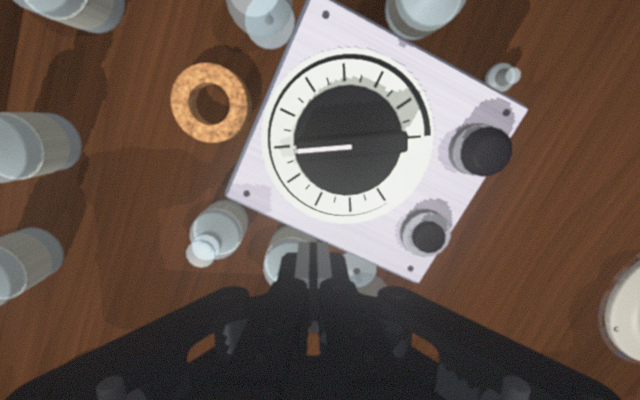

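The wrist view shows it cleanly: the index mark from (350,147) to (297,151), and line 4 at about (281,147). Measuring from an enlargement.

Run:
```python
from h import *
d=dict(np.load("wrist3.npz"))
cv2.imwrite("pics/w3.png",cv2.resize(d["frame"][40:230,255:445,::-1],None,fx=4,fy=4,interpolation=cv2.INTER_CUBIC)[:600,:760])
print(proj(d,[[*AX,144],[*AX,153],[*AX,184]]))
i=top(d,144,AX[0]-75,AX[0]+75,AX[1]-75,AX[1]+75,4); cv2.imwrite("pics/w3t.png",i)
```

```text
[[348.05403373 140.82768267]
 [349.1886816  141.76346561]
 [353.71087964 145.49307713]]
```

View pics/w3t.png

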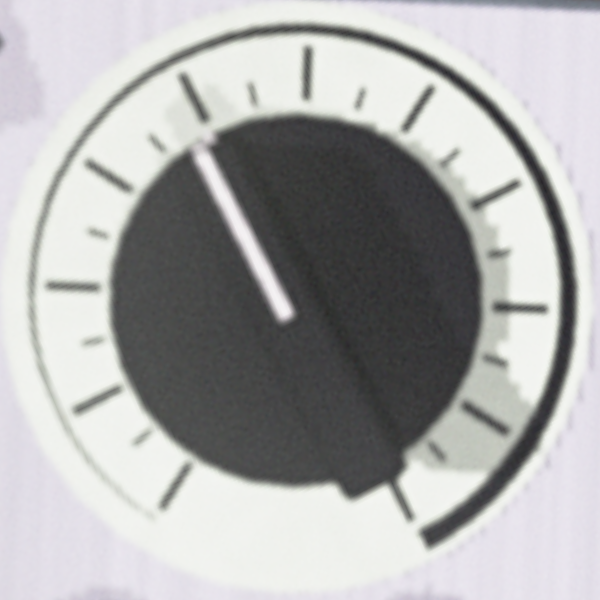

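In the rectified wrist view the index line runs from (286,320) to (200,148), which is 26.6°. Line 4 joined to its opposite, line 10, gives 27.2°. The difference is under 1°. I'll withdraw the hand and make final checks.

Emit:
{"fn": "play_rows", "kwargs": {"targets": [{"tx": 0, "ty": 0.15, "tz": 0, "spin": 0, "gripper": 1}, {"tx": 0, "ty": 0.35, "tz": 0, "spin": 0, "gripper": 1}, {"tx": 0, "ty": 0.5, "tz": 0, "spin": 0, "gripper": 1}, {"tx": 0, "ty": 0.5, "tz": 0, "spin": 0, "gripper": 1}, {"tx": 0, "ty": 0.5, "tz": 0, "spin": 0, "gripper": 1}]}}

```text
clock: 20.7
position: [459.3, -30.7, 304.5]
ee_rot: [0.834, -0.552, -0.0, 0.0]
contact_force: [0.9, -0.3, 0.0]
gripper_width: -0.0
```

Run:
```python
from h import *
from bench import *
s=read_state();print(s["clock"],np.round(s["position"],1),np.round(s["contact_force"],1))
d=get_image("side")["frame"]; e=get_image("scene")["frame"]
S=np.load("side0.npz")["frame"];C=np.load("scene0.npz")["frame"]
o=[cv2.absdiff(a,b).max(2) for a,b in((d,S),(e,C))]
cv2.imwrite("pics/diff.png",np.hstack([cv2.resize(x,(400,250)) for x in o])*2)
f=dict(np.load("wrist3.npz")); i=top(f,144,AX[0]-75,AX[0]+75,AX[1]-75,AX[1]+75,4)
m=(i.min(2)>150).astype(np.uint8); y,x=np.mgrid[:600,:600]; m[np.hypot(x-297,y-300)>165]=0
c=max(cv2.findContours(m,0,2)[0],key=cv2.contourArea); v=cv2.fitLine(c,2,0,.01,.01).ravel(); print("index deg",np.degrees(np.arctan(v[0]/v[1])),cv2.contourArea(c))
```

```text
20.7 [459.3 -30.7 304.5] [ 0.9 -0.3  0. ]
index deg 27.44922 2806.0
```

View pics/diff.png

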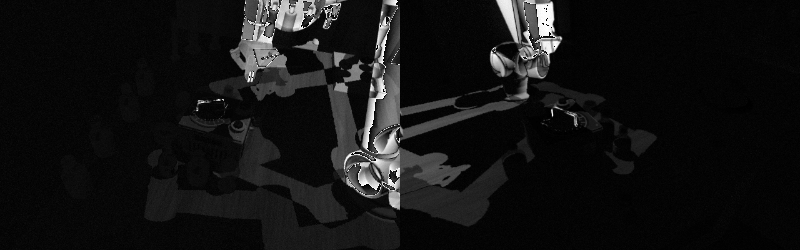

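The difference picture shows only the arm, its shadows and the dial changed. No bottle, glass or box edges are displaced. The fitted index angle is 27.4° against 27.2° for line 4.

```bash
python3 -c "
from bench import *
print(job_done())"
```

```text
the job is handed in; nothing more can be done
None
```

The job is done and handed in at about 20.7 s of the 64 s; `job_done()` gives no verdict. With the shut fingertips I did three things:
- **Zero stop:** I pushed the dial back until the finger stopped moving, while the force rose to about 10 N.
- **Start button:** I pressed it to its bottom at about 17 N, with the index still at zero. The pictures show it up again afterwards.
- **Fourth line:** I pushed the dial clockwise to the fourth long line, then took the hand away.

**Last checks**
- **Dial angle:** From above, a fit to the index mark gave 27.4° and the fourth line measured 27.2°. A rougher reading of the same picture gave the index as 26.6°. All of these are well inside the 3.4° tolerance.
- **Surroundings:** Comparing the first and last pictures shows changes only in the dial, the arm and its shadows. The regulator and glassware show no visible shift, and the stop button was never touched.

**What disagreed**
- **Oblique view:** Before the view from above, the scene camera gave 25.5° from the rim mark and 29.5° from the grip end. I trusted the view from above instead.
- **Zero stop angle:** The index there read about 1 to 2° short of the expected 147.3°. I relied on the rising force and lack of motion to call it the stop.
- **Fingertip height:** When pressing the button, the fingertips seemed to reach about 4 mm lower than the given 14 mm.

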